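# Pack the examination torch under the kit's cantilever tray

### The job

Put the examination torch back in the emergency kit: lift the kit's top tray by its orange handle until it rests fully back, take the torch from its charging dock and press it down into the pair of spring clips in the compartment below until it snaps home in both, then lower the tray gently onto the box without letting it drop. Do not spill what stands in the tray, keep the carton in the compartment, and leave the stapler and the highlighter alone.

Things in the scene. Friction and masses are not known exactly. Their poses are not given: they have to be found in the camera images.
- kit: Blue open-topped emergency kit box, fixed to the desk, 220 (x) x 292 (y) x 60 mm high, walls and floor 6 mm thick. Origin: centre of its underside, on the desk. x points to its rear (away from the robot at yaw 0), y to its left, z up. At its sides, 140 to 154 mm from the centre line, are ears up to 96 mm high and the tray's aluminium links.
- tray_handle (a point): Centre of the orange handle bar across the middle of the tray. Bar 12 mm in diameter, 108 mm long along the kit's y, 128 mm above the desk when the tray is shut (62 mm above the tray's floor); posts 50 mm either side of the centre. Free space on both sides of it.
- tray_link (a joint): Angle q of the tray's parallel links, rad: 0 shut, 2.007 fully back at its stop. The tray stays level; each point of it moves in the kit's x-z plane from its shut place by x = 0.095(cos(3.316-q)-cos 3.316), z = 0.095(sin(3.316-q)-sin 3.316) m. Its weight (about 0.6 kg) pulls it shut below 1.745 rad and holds it back beyond that; little friction.
- clip_mid (a point): Midway between the two spring clips: the torch's middle lies here when snapped home, along the kit's x, either way round. 25 mm behind the kit's centre, 38 mm above the desk, 32 mm above the compartment's floor; the rear wall is 79 mm behind it. The torch snaps past the jaws' lips in its last 18 mm down, with about 10 N. Room for fingers between the clips.
- torch: Black torch with two orange bands and chamfered steel ends, 30 mm in diameter, 140 mm long, 0.11 to 0.22 kg. Origin at its middle, on its axis; x along its axis (lens at +x). Starts lying level in the dock with its axis 45 mm above the desk.
- dock: White charging dock fixed to the desk, 130 x 64 mm, base 14 mm high, with two cradles 45 mm either side of its middle (each 22 mm wide, cheeks up to 52 mm high, 45 mm across) that the torch lies in along the dock's x. Origin: centre of its underside. The torch's middle is free for the fingers. It stands to the left or the right of the kit.
- pill_bottle: Amber jar 40 mm across, 55 mm high, standing in the tray's left pocket, 95 mm from the middle. Origin: centre of its underside.
- cream_jar: Green jar 52 mm across, 42 mm high, standing in the tray's right pocket, 95 mm from the middle. Origin: centre of its underside.
- carton: White paper carton 100 x 42 x 40 mm, lying in the kit's compartment along its left wall, out of the torch's way. Origin: centre of its underside.
- stapler: Red stapler 140 x 36 x 53 mm on the desk, on the other side of the kit from the dock. Origin: centre of its underside.
- highlighter: Yellow highlighter 110 x 18 x 16 mm on the desk, to the right of and behind the kit. Origin: centre of its underside.
- tray_front (a point): Middle of the lower front edge of the white tray (220 x 276 x 33 mm), which lies 62 mm above the desk when shut. Fully back, the tray has moved 118 mm rearward and 108 mm up: this edge is then 8 mm behind the kit's centre, 170 mm above the desk, overhanging the clips. So bring the torch in with the tool leaning: gripper on the kit's front side, fingers pointing down and rearward.
- jaw00: Right steel jaw of the front clip. Its origin is on the clip's centre line, at the compartment's floor. The clips stand 45 mm in front of and behind clip_mid, each 16 mm wide: two steel jaws, sprung sideways along the kit's y, with flared mouths, 58 mm above the desk at their tops. Between the jaws the torch rests on a flat black saddle.
There are look-alikes about, which are no part of the job. What is shaped like the cream_jar but red is not meant.

How it is judged (in metres and radians):
On the way, in this order (a step that is already met when the one before it is completed fails the run):
1. the tray is lifted fully back (value of joint tray_link above 1.85 rad), for 0.2 s.
2. the torch is snapped home in both clips while the tray is back (value of joint tray_link above 1.7 rad and z of torch in the frame of clip_mid between -0.005 and 0.005 m and horizontal distance between torch and clip_mid below 0.016 m and angle between the x axis of torch and the x axis of kit, either way round below 0.07 rad), for 0.2 s.
At the end, for the whole second after the job is handed in: The torch lies at rest in both clips (axis along the kit within 0.07 rad, its middle within 16 mm sideways and 5 mm in height of the point midway between the clips), the tray is shut (link angle under 0.06 rad) with both jars upright in it, and the carton is still in the compartment (value of joint tray_link below 0.06 rad and z of torch in the frame of clip_mid between -0.005 and 0.005 m and horizontal distance between torch and clip_mid below 0.016 m and angle between the x axis of torch and the x axis of kit, either way round below 0.07 rad and linear speed of torch below 0.03 m/s and distance between each of pill_bottle, cream_jar and tray_handle below 0.17 m and angle between each of pill_bottle, cream_jar's own z axis and vertical below 0.3 rad and height (world z) of carton below 0.03 m and horizontal distance between carton and kit below 0.15 m); the robot touches nothing.
It fails at once if the tray is dropped or slammed shut (links turning shut faster than 3.5 rad/s) (velocity of joint tray_link below -3.5 rad/s).
It fails at once if a jar in the tray tips over (angle between any of pill_bottle, cream_jar's own z axis and vertical above 0.7 rad).
It fails at once if the stapler or the highlighter is moved by more than 30 mm (distance of any of stapler, highlighter from where it was at the start of the episode above 0.03 m).
It also fails if it takes over 72 s, if anything falls off the work surface, if the arm or the gripper's body presses on something with over 40 N, if the wrist force passes 120 N, or if a joint passes its speed limit or range.

### The arm

A 7-joint arm with a two-finger parallel gripper is mounted at the origin on the work surface. World frame = base frame: x ahead of the robot, y to its left, z up, the work surface at z = 0. Lengths are in mm, angles in rad, forces in N, time in s.
With the tool pointing down it reaches from about 400 to 850 mm from the base axis. Payload 4.4 kg.
Tool frame: the origin (TCP) lies on the front face of the gripper's body, between the roots of the fingers; the fingertips stand 97 mm ahead of it and the grasp point (between the pads) lies 78 mm ahead of it; z points along the fingers, y is the line along which they close (so a half turn about z gives the same grasp; the last joint's range is limited). The gripper opens to 94 mm and grips with 3 to 60 N. Pads are 16 mm wide; open, the fingers measure 119 mm over their backs; the gripper's body (75 mm by 177 mm) begins 78 mm behind the grasp point.
Start: joints at [1.053, 0.628, 0.038, 1.517, -0.027, 0.996, -0.02], TCP at [283.806, -584.783, 302.678] pointing down, gripper open.
Joint ranges: [-3.06, 3.06], [-0.37, 2.12], [-1.25, 1.32], [0.18, 2.47], [-1.1, 4.24], [0.23, 1.98], [-2.94, 2.94]. Speed limits (rad/s): [2.57, 2.57, 3.14, 3.14, 3.14, 3.14, 3.14].

### API

Orientations are given as a rotation vector (axis times angle).
In Python, from bench import arm gives the robot as it stands. The module is installed in compiled form; this text tells all that it offers.
- The arm moves only by the tool servo_tool, never from a script. Its argument "motion" is a list that holds one entry, the list of rows, each a list of 4 numbers: the shift along the tool's x, y, z in units of 40 mm (1.0 is 40 mm), then the turn about the tool's z in rad. In form: [[[dx, dy, dz, yaw], ...]]. A call has 1 to 20 rows; each row is the pose to reach, as a shift and turn from the pose commanded when the call began, along the tool's axes at that moment; what a row does not reach only later rows make up. A row lasts 1/12 s, in which the tool goes at most 41.7 mm and 7.16 degrees, less where a joint would pass 70% of its speed; a pose out of reach is approached as far as the arm can. A call with a gripper value outside its range is refused whole. "fingers" is the opening, from -1 (shut) to 1 (fully open), set as the call begins (left out, the last holds). The fingers move at their own pace and stop on an object; the grip force is fixed at half the most. Time passes only in rows, so rows that repeat a pose let the fingers close. It gives the time, the measured TCP pose, the force, the opening and the grip force at its end, in the units of the state.
- arm.sense(): the state, without advancing time (a new reading comes with each control period).
- arm.get_image(name): name is "scene" or "top" or "wrist"; returns a dict with "pixels" (480x640x3 uint8, red, green, blue), "mtx" (3x3 intrinsics, pixels), "k1" (the pictures are not rectified: a ray, as slopes to the right and down, at radius r is drawn at 1 + k1 r^2 times it, then the intrinsics apply), "cam_to_world" (4x4, takes a point from camera to world coordinates). Camera axes: x right, y down, z forward; pixel columns grow to the right and rows downward; lengths in mm; the calibration is good to about 2 mm. A picture is of the moment at which its call begins. There is no depth.
- arm.job_done(): hands the job in; it is judged then, once.
The state is a dict: "time": time; "joint_positions": joint angles; "qd": joint speeds; "joint_efforts": joint torques, N m; "position": TCP position; "orientation": TCP orientation; "ft_force": force on the tool from outside, world axes, zero at the start; "moment": the same for the moment, N m; "gripper_width": opening from 0.0 (shut) to 1.0 (fully open); "grasp_force": force on a finger pad.
Only numpy, scipy, OpenCV 4.12 (cv2) and the standard library are available. Lean on these libraries where they do the work, as an engineer would, in place of code of your own. Each camera call takes 0.05 s, during which the arm holds its last target. There are 200 camera calls.

## Working session

There is one attempt and no reset: what is moved stays moved. The work goes in short steps, Python scripts to look and compute and a tool call to move; the robot and the scene stay as the last step left them, time stands still between calls to the robot, and variables do not carry over. Pictures are saved under pics/ and viewed, at most 12 in all, crops included, and the job is handed in when it is done.

Besides the shell and the picture viewer there is one more tool, called after "Request:" as name(argument=value, ...) on one line, values as JSON. servo_tool: Moves the arm, as the interface text tells. Its arguments: {"type":"object","properties":{"motion":{"type":"array"},"fingers":{"type":"number"}},"required":["motion"]}

```bash
mkdir -p pics
cat > h.py <<'E'
import numpy as np, cv2
from scipy.spatial.transform import Rotation as R
from bench import arm
def snap(n,f):
    im=arm.get_image(n); cv2.imwrite(f'pics/{f}.png',im['pixels'][:,:,::-1]); np.savez(f'{f}.npz',**im); return im
def ray(im,u,v):
    m=im['mtx'];k=float(im['k1']); d=np.array([(u-m[0,2])/m[0,0],(v-m[1,2])/m[1,1]]); s=d.copy()
    for _ in range(30): s=d/(1+k*(s@s))
    T=im['cam_to_world']; return T[:3,3],T[:3,:3]@np.array([s[0],s[1],1])
def at_z(im,u,v,z):
    o,d=ray(im,u,v); return o+d*(z-o[2])/d[2]
def proj(im,p):
    T=im['cam_to_world']; c=T[:3,:3].T@(np.array(p)-T[:3,3]); s=c[:2]/c[2]; s=s*(1+float(im['k1'])*(s@s)); m=im['mtx']
    return np.array([s[0]*m[0,0]+m[0,2],s[1]*m[1,1]+m[1,2]])
E
python3 - <<'E'
from h import *
for n in ['scene','top']:
    im=snap(n,n+'0'); print(n,im['cam_to_world'].round(3).tolist())
s=arm.sense(); print(s['time'],s['position'],s['orientation'],R.from_rotvec(s['orientation']).as_matrix().round(3))
E
```

```text
scene [[0.636, 0.427, -0.643, 1009.344], [0.772, -0.368, 0.519, -434.061], [-0.015, -0.826, -0.564, 543.966], [0.0, 0.0, 0.0, 1.0]]
top [[-0.091, -0.974, 0.209, 224.749], [-0.996, 0.089, -0.017, 17.408], [-0.002, -0.21, -0.978, 1372.168], [0.0, 0.0, 0.0, 1.0]]
0.1 [ 283.62537658 -584.38778394  301.87079616] [-3.06018574e+00 -7.03347141e-01  6.25401963e-04] [[ 0.9    0.437 -0.001]
 [ 0.437 -0.9    0.001]
 [-0.    -0.002 -1.   ]]
```

View pics/scene0.png

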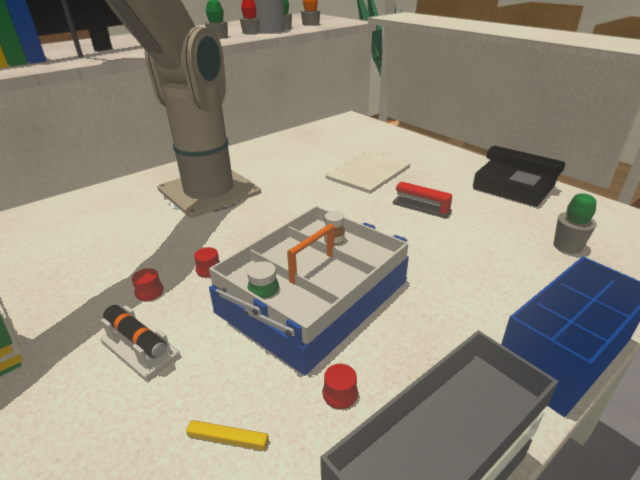

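View pics/top0.png

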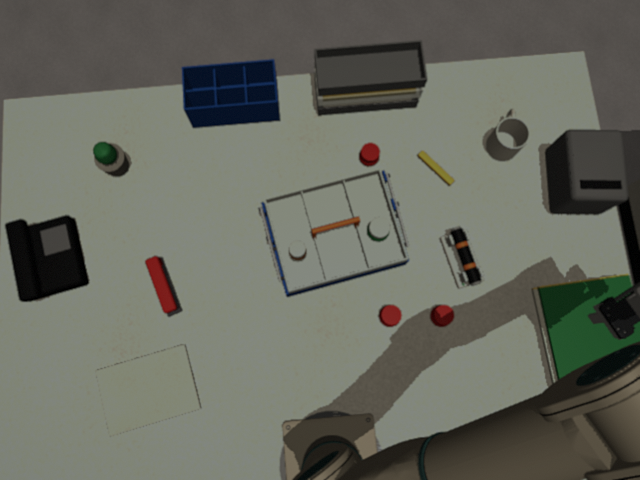

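Top view: the handle runs (313,232)–(358,220), the torch is in the dock at about (465,256), and the kit's centre is near (335,232). The green cream jar at (378,229) is in the tray. The red ones at (390,315), (443,315) and (370,154) are look-alikes. The stapler is at (161,285) and the highlighter at (436,168). Next I'll measure and confirm with one enlarged crop.

```bash
cat > m.py <<'E'
from h import *
im=dict(np.load('top0.npz')); sc=dict(np.load('scene0.npz'))
def org(im):
    h=cv2.cvtColor(im['pixels'],cv2.COLOR_RGB2HSV); return cv2.inRange(h,(5,150,90),(16,255,255))
for n,i in (('top',im),('scene',sc)):
    c,l,st,ce=cv2.connectedComponentsWithStats(org(i))
    for k in range(1,c):
        if st[k,4]>15: print(n,st[k],ce[k].round(1))
E
python3 - <<'E'
from m import *
c,l,st,ce=cv2.connectedComponentsWithStats(org(im))
k=1+np.argmax(st[1:,4]); pts=np.argwhere(l==k)[:,::-1].astype(np.float32)
r=cv2.minAreaRect(pts); print('handle rect',r)
print(at_z(im,*r[0],130))
b=cv2.boxPoints(r); b=sorted(b.tolist()); e0=np.mean(b[:2],0); e1=np.mean(b[2:],0)
w0,w1=at_z(im,*e0,130),at_z(im,*e1,130); d=w0-w1; print(w0,w1,np.linalg.norm(d),'kit yaw deg',np.degrees(np.arctan2(-d[0],d[1])))
big=cv2.resize(im['pixels'][130:310,250:490],None,fx=3.3,fy=3.3,interpolation=cv2.INTER_CUBIC); cv2.imwrite('pics/crop1.png',big[:,:,::-1])
E
```

```text
top [312 217  47  16 206] [335.2 225. ]
top [457 241  11   7  46] [461.8 244.2]
top [465 263  10   6  44] [469.5 265.6]
scene [303   0  14  11 137] [309.9   4.6]
scene [288 224  47  59 625] [310.4 247.2]
scene [114 313  17  16  92] [119.8 318.8]
scene [133 327  16  16  97] [138.4 333.3]
handle rect ((335.006103515625, 225.02272033691406), (4.240285873413086, 48.056575775146484), 74.98163604736328)
[512.71350582 -54.58487301 130.        ]
[503.42864623  -2.77872155 130.        ] [ 522.04153686 -106.62888114  130.        ] 105.50495412381429 kit yaw deg 10.161142062989393
```

View pics/crop1.png

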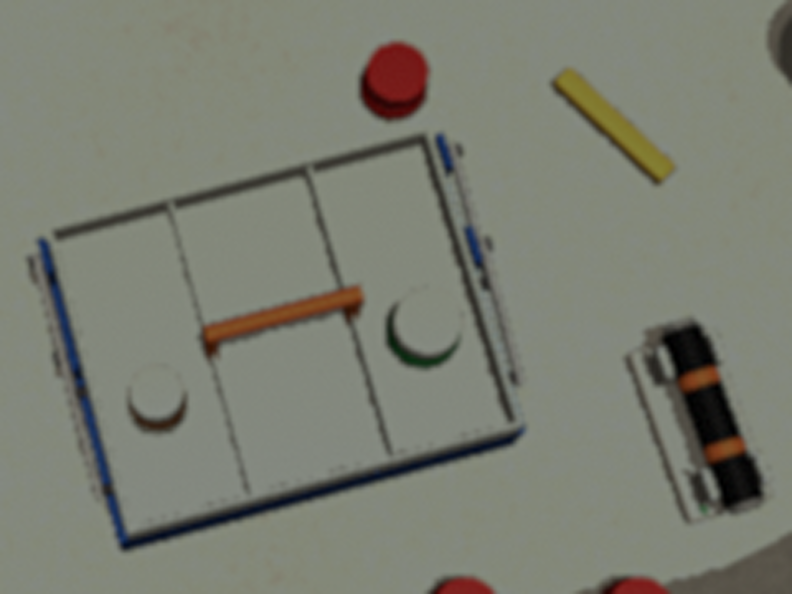

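Run:
```python
from m import *
a,b=at_z(im,461.8,244.2,57),at_z(im,469.5,265.6,57); print('torch top',(a+b)/2,np.linalg.norm(a-b),np.degrees(np.arctan2(*(a-b)[1::-1])))
a,b=at_z(sc,119.8,318.8,55),at_z(sc,138.4,333.3,55); print('torch scene',(a+b)/2,np.linalg.norm(a-b),np.degrees(np.arctan2(*(a-b)[1::-1])))
# torch end tips (black silhouette) from crop pixels
for u,v in ((682,325),(742,505)): print(at_z(im,250+u/3.3,130+v/3.3,57))
# handle from scene
print('handle scene',at_z(sc,310.4,240,128), 'proj handle',proj(sc,[512.7,-54.6,128]))
y=np.radians(10.2); c=np.array([513,-55,0]); Rz=R.from_euler('z',y).as_matrix()
for p in ((-110,146,60),(-110,-146,60),(110,-138,95),(110,138,95)): print(p,((proj(im,c+Rz@np.array(p))-[250,130])*3.3).round(), proj(sc,c+Rz@np.array(p)).round())
```

```text
top [312 217  47  16 206] [335.2 225. ]
top [457 241  11   7  46] [461.8 244.2]
top [465 263  10   6  44] [469.5 265.6]
scene [303   0  14  11 137] [309.9   4.6]
scene [288 224  47  59 625] [310.4 247.2]
scene [114 313  17  16  92] [119.8 318.8]
scene [133 327  16  16  97] [138.4 333.3]
torch top [ 432.53640028 -350.00951297   57.        ] 52.02337252250703 11.491392777805311
torch scene [ 433.00664266 -355.74280831   55.        ] 51.78388370778113 -167.7494298285988
[ 495.86205376 -338.32316462   57.        ]
[ 366.28767959 -361.43729977   57.        ]
handle scene [516.02617602 -57.77934559 128.        ] proj handle [310.64953745 238.49744934]
(-110, 146, 60) [116. 543.] [318. 218.]
(-110, -146, 60) [524. 431.] [208. 286.]
(110, -138, 95) [427. 125.] [305. 327.]
(110, 138, 95) [ 43. 227.] [407. 242.]
```

Request:
servo_tool(motion=[[[10.95,-9.4,0,-1.297],[10.95,-9.4,0,-1.297],[10.95,-9.4,0,-1.297],[10.95,-9.4,0,-1.297],[10.95,-9.4,0,-1.297],[10.95,-9.4,0,-1.297],[10.95,-9.4,0,-1.297],[10.95,-9.4,0,-1.297],[10.95,-9.4,0,-1.297],[10.95,-9.4,0,-1.297],[10.95,-9.4,0,-1.297],[10.95,-9.4,0,-1.297],[10.95,-9.4,0,-1.297],[10.95,-9.4,0,-1.297],[10.95,-9.4,0,-1.297],[10.95,-9.4,0,-1.297],[10.95,-9.4,0,-1.297],[10.95,-9.4,0,-1.297],[10.95,-9.4,0,-1.297]]], fingers=0.1)

```text
time: 1.68
position: [513.1, -57.1, 302.5]
orientation: [-2.019, -2.407, 0.002]
ft_force: [-0.5, 0.3, -0.3]
gripper_width: 0.55
grasp_force: 0.0
```

Request:
servo_tool(motion=[[[0,0,0.8,0],[0,0,1.6,0],[0,0,2.2,0],[0,0,2.4,0],[0,0,2.4,0],[0,0,2.4,0]]])

```text
time: 2.18
position: [514.0, -55.9, 207.2]
orientation: [2.016, 2.409, 0.0]
ft_force: [-0.2, -0.4, 0.6]
gripper_width: 0.549
grasp_force: 0.0
```

Run:
```python
from h import *
a=snap('wrist','w1'); b=snap('scene','s1')
p=np.hstack([cv2.resize(a['pixels'],(400,300)),cv2.resize(b['pixels'][120:360,160:480],(400,300))]); cv2.imwrite('pics/pair1.png',p[:,:,::-1])
s=arm.sense(); print(s['position'],s['ft_force'])
```

```text
[514.68829559 -55.59102887 208.14220891] [-1.28743837 -0.1983532   0.05388246]
```

View pics/pair1.png

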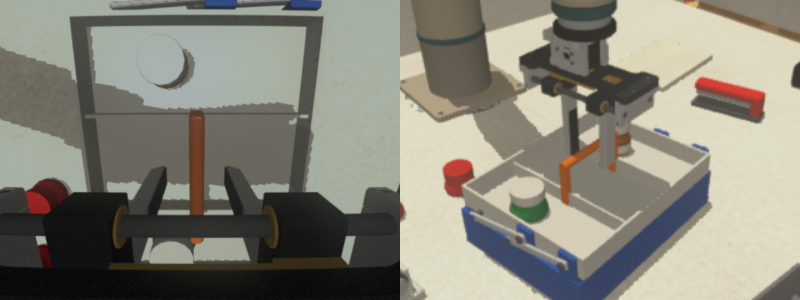

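The wrist view shows the orange bar (196,175) between the two fingers, slightly left of centre. I'll close on it now.

Request:
servo_tool(motion=[[[0,0,0,0],[0,0,0,0],[0,0,0,0],[0,0,0,0],[0,0,0,0],[0,0,0,0]]], fingers=-1)

```text
time: 2.78
position: [513.8, -55.3, 206.8]
orientation: [2.015, 2.41, 0.0]
ft_force: [0.2, 0.6, -0.1]
gripper_width: 0.162
grasp_force: 0.0
```

Run:
```python
import numpy as np
for q in np.linspace(0,2.03,30):
    x=95*(np.cos(3.316-q)-np.cos(3.316)); z=95*(np.sin(3.316-q)-np.sin(3.316)); print(f'{q:.2f} [0, {x/40:.2f}, {-z/40:.2f}, 0]',end=', ')
```

```text
0.00 [0, 0.00, -0.00, 0], 0.07 [0, -0.02, -0.16, 0], 0.14 [0, -0.03, -0.33, 0], 0.21 [0, -0.03, -0.50, 0], 0.28 [0, -0.02, -0.66, 0], 0.35 [0, 0.00, -0.83, 0], 0.42 [0, 0.04, -0.99, 0], 0.49 [0, 0.08, -1.15, 0], 0.56 [0, 0.14, -1.31, 0], 0.63 [0, 0.21, -1.46, 0], 0.70 [0, 0.28, -1.60, 0], 0.77 [0, 0.37, -1.74, 0], 0.84 [0, 0.47, -1.88, 0], 0.91 [0, 0.58, -2.01, 0], 0.98 [0, 0.69, -2.13, 0], 1.05 [0, 0.82, -2.24, 0], 1.12 [0, 0.95, -2.34, 0], 1.19 [0, 1.09, -2.43, 0], 1.26 [0, 1.23, -2.51, 0], 1.33 [0, 1.38, -2.59, 0], 1.40 [0, 1.54, -2.65, 0], 1.47 [0, 1.69, -2.70, 0], 1.54 [0, 1.86, -2.74, 0], 1.61 [0, 2.02, -2.77, 0], 1.68 [0, 2.18, -2.78, 0], 1.75 [0, 2.35, -2.79, 0], 1.82 [0, 2.52, -2.78, 0], 1.89 [0, 2.68, -2.76, 0], 1.96 [0, 2.85, -2.73, 0], 2.03 [0, 3.01, -2.69, 0],
```

Request:
servo_tool(motion=[[[0,0,0,0],[0,0,0,0],[0,0,0,0],[0,0,0,0]]])

```text
time: 3.12
position: [514.7, -55.1, 206.8]
orientation: [2.014, 2.409, 0.003]
ft_force: [3.8, 0.4, -2.6]
gripper_width: 0.121
grasp_force: 30.0
```

Request:
servo_tool(motion=[[[0,-0.02,-0.16,0],[0,-0.03,-0.33,0],[0,-0.03,-0.5,0],[0,-0.02,-0.66,0],[0,0,-0.83,0],[0,0.04,-0.99,0],[0,0.08,-1.15,0],[0,0.14,-1.31,0],[0,0.21,-1.46,0],[0,0.28,-1.6,0],[0,0.37,-1.74,0],[0,0.47,-1.88,0],[0,0.58,-2.01,0],[0,0.69,-2.13,0],[0,0.82,-2.24,0],[0,0.95,-2.34,0],[0,1.09,-2.43,0],[0,1.23,-2.51,0],[0,1.38,-2.59,0],[0,1.54,-2.65,0]]])

```text
time: 4.78
position: [573.9, -44.5, 312.3]
orientation: [-2.014, -2.408, 0.003]
ft_force: [0.7, -0.1, -11.7]
gripper_width: 0.119
grasp_force: 30.0
```

Request:
servo_tool(motion=[[[0,0.15,-0.05,0],[0,0.32,-0.09,0],[0,0.48,-0.12,0],[0,0.64,-0.13,0],[0,0.81,-0.14,0],[0,0.98,-0.13,0],[0,1.14,-0.11,0],[0,1.31,-0.08,0],[0,1.42,-0.05,0],[0,1.42,-0.05,0],[0,1.42,-0.05,0],[0,1.42,-0.05,0]]])

```text
time: 5.78
position: [631.0, -34.2, 315.2]
orientation: [2.014, 2.409, 0.003]
ft_force: [1.0, -0.7, -3.5]
gripper_width: 0.116
grasp_force: 30.0
```

Request:
servo_tool(motion=[[[0,0,0,0],[0,0,0,0],[0,0,0,0],[0,0,0,0],[0,0,-0.5,0],[0,0,-1.2,0],[0,0,-1.8,0]]], fingers=0.1)

```text
time: 6.37
position: [630.2, -34.3, 387.9]
orientation: [-2.015, -2.41, -0.0]
ft_force: [0.5, 0.3, 0.8]
gripper_width: 0.544
grasp_force: 0.0
```

Run:
```python
from h import *
b=snap('scene','s2')
cv2.imwrite('pics/s2c.png',b['pixels'][80:400,60:500,::-1])
s=arm.sense(); print(s['time'],s['position'],s['joint_positions'])
```

```text
6.4167 [632.27527208 -33.90686597 393.38720637] [ 0.22446171  0.53992799 -0.36126164  1.44422331  0.19805687  1.18378795
  0.01503118]
```

View pics/s2c.png

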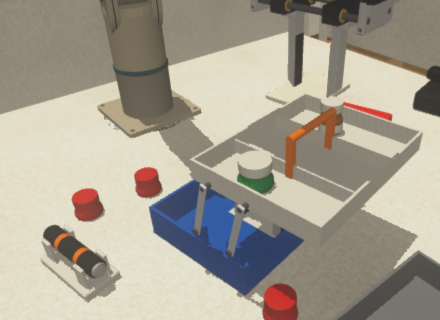

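The tray rests fully back with both jars upright. The moves offer no tilt of their own, so I'll test whether an out-of-reach target makes the tool lean outward.

Request:
servo_tool(motion=[[[0,1,0,0],[0,2,0,0],[0,3,0,0],[0,4,0,0],[0,5,0,0],[0,6,0,0],[0,7,0,0],[0,8,0,0],[0,9,0,0],[0,10,0,0],[0,10,0,0],[0,10,0,0]]])

```text
time: 7.42
position: [890.1, 30.5, 375.2]
orientation: [2.001, 2.392, 0.036]
ft_force: [10.2, -5.6, 2.4]
gripper_width: 0.547
grasp_force: 0.0
```

Request:
servo_tool(motion=[[[0,0,0,0],[0,0,0,0]]])

```text
time: 7.58
position: [889.7, 30.9, 372.6]
orientation: [2.001, 2.397, 0.032]
ft_force: [-0.1, -0.3, -0.0]
gripper_width: 0.549
grasp_force: 0.0
```

```bash
cat > st.py <<'E'
from h import *
s=arm.sense(); M=R.from_rotvec(s['orientation']).as_matrix(); print(s['time'],s['position'].round(1) if hasattr(s['position'],'round') else s['position'],np.round(s['joint_positions'],2)); print(M.round(3),'lean',np.degrees(np.arccos(-M[2,2])).round(1))
E
python3 st.py
```

```text
7.5833 [889.7  30.9 372.6] [ 0.02  1.18 -1.1   0.19  1.05  1.85  0.02]
[[-0.179  0.984  0.028]
 [ 0.984  0.179  0.003]
 [-0.002  0.028 -1.   ]] lean 1.6
```

Request:
servo_tool(motion=[[[0,5,-10,0],[0,5,-10,0],[0,5,-10,0],[0,5,-10,0],[0,5,-10,0],[0,5,-10,0],[0,5,-10,0],[0,5,-10,0],[0,5,-10,0],[0,5,-10,0],[0,5,-10,0],[0,5,-10,0]]])

```text
time: 8.58
position: [826.6, 41.5, 533.5]
orientation: [1.983, 2.37, 0.066]
ft_force: [-0.7, -0.2, 0.1]
gripper_width: 0.551
grasp_force: 0.0
```

```bash
python3 st.py
```

```text
8.5833 [826.6  41.5 533.5] [-0.15  1.02  1.06  0.18 -0.97  1.96  0.2 ]
[[-0.176  0.982  0.066]
 [ 0.984  0.177 -0.   ]
 [-0.012  0.065 -0.998]] lean 3.8
```

Request:
servo_tool(motion=[[[0,-3,3,0],[0,-3,3,0],[0,-3,3,0],[0,-3,3,0],[0,-3,3,0],[0,-3,3,0]]])

```text
time: 9.08
position: [714.8, 19.9, 404.7]
orientation: [1.986, 2.368, 0.071]
ft_force: [1.4, 0.2, -0.7]
gripper_width: 0.552
grasp_force: 0.0
```

```bash
python3 st.py
```

```text
9.0833 [714.8  19.9 404.7] [-0.56  0.87  1.19  1.24 -0.83  1.45  0.7 ]
[[-0.174  0.982  0.068]
 [ 0.985  0.174  0.003]
 [-0.009  0.067 -0.998]] lean 3.9
```

The lean persists after moving back into reach, so it accumulates from call to call. I'll push high up, where the limit of joint 6 forces an outward lean.

Request:
servo_tool(motion=[[[0,-3,-20,0],[0,-3,-20,0],[0,-3,-20,0],[0,-3,-20,0],[0,-3,-20,0],[0,-3,-20,0],[0,-3,-20,0],[0,-3,-20,0],[0,-3,-20,0],[0,-3,-20,0],[0,-3,-20,0],[0,-3,-20,0],[0,-3,-20,0],[0,-3,-20,0],[0,-3,-20,0],[0,-3,-20,0]]])

```text
time: 10.42
position: [543.4, 1.1, 778.6]
orientation: [1.967, 2.343, 0.113]
ft_force: [0.7, -0.2, 0.1]
gripper_width: 0.549
grasp_force: 0.0
```

```bash
python3 st.py
```

```text
10.4167 [543.4   1.1 778.6] [-0.15  0.33  0.19  0.72 -0.08  1.98  0.17]
[[-0.172  0.979  0.109]
 [ 0.985  0.173  0.005]
 [-0.014  0.108 -0.994]] lean 6.3
```

Request:
servo_tool(motion=[[[0,-1,-20,0],[0,-1,-20,0],[0,-1,-20,0],[0,-1,-20,0]]])

```text
time: 10.75
position: [478.4, -0.8, 812.5]
orientation: [1.946, 2.317, 0.154]
ft_force: [0.1, -0.3, 0.5]
gripper_width: 0.552
grasp_force: 0.0
```

Request:
servo_tool(motion=[[[0,-1,-20,0],[0,-1,-20,0],[0,-1,-20,0],[0,-1,-20,0]]])

```text
time: 11.08
position: [420.3, -3.1, 837.1]
orientation: [1.925, 2.291, 0.195]
ft_force: [-0.4, 1.1, 0.1]
gripper_width: 0.551
grasp_force: 0.0
```

```bash
python3 st.py
```

```text
11.0833 [420.3  -3.1 837.1] [-0.44  0.09  0.48  0.88 -0.06  1.98  0.17]
[[-0.17   0.967  0.192]
 [ 0.985  0.172  0.007]
 [-0.026  0.191 -0.981]] lean 11.1
```

Request:
servo_tool(motion=[[[0,2,-20,0],[0,2,-20,0],[0,2,-20,0]]])

```text
time: 11.33
position: [396.0, -2.1, 854.8]
orientation: [1.903, 2.263, 0.236]
ft_force: [0.1, 0.9, -0.1]
gripper_width: 0.55
grasp_force: 0.0
```

Request:
servo_tool(motion=[[[0,2,-20,0],[0,2,-20,0],[0,2,-20,0]]])

```text
time: 11.58
position: [378.2, 2.4, 870.0]
orientation: [1.869, 2.251, 0.279]
ft_force: [-0.3, 0.4, -0.5]
gripper_width: 0.553
grasp_force: 0.0
```

Request:
servo_tool(motion=[[[0,2,-20,0],[0,2,-20,0],[0,2,-20,0]]])

```text
time: 11.83
position: [367.9, -2.1, 880.1]
orientation: [1.863, 2.225, 0.303]
ft_force: [0.2, -1.8, 0.4]
gripper_width: 0.551
grasp_force: 0.0
```

Request:
servo_tool(motion=[[[0,2,-20,0],[0,2,-20,0],[0,2,-20,0]]])

```text
time: 12.08
position: [355.5, -4.5, 890.7]
orientation: [1.851, 2.205, 0.33]
ft_force: [-0.8, -0.5, -0.9]
gripper_width: 0.548
grasp_force: 0.0
```

```bash
python3 st.py
```

```text
12.0833 [355.5  -4.5 890.7] [ 0.11 -0.03 -0.17  0.86 -0.    1.98  0.12]
[[-0.166  0.93   0.327]
 [ 0.985  0.171  0.017]
 [-0.04   0.325 -0.945]] lean 19.1
```

Request:
servo_tool(motion=[[[0,4,-20,0],[0,4,-20,0],[0,4,-20,0]]])

```text
time: 12.33
position: [342.0, -3.3, 904.6]
orientation: [1.83, 2.179, 0.362]
ft_force: [-0.8, -0.2, -0.3]
gripper_width: 0.55
grasp_force: 0.0
```

Request:
servo_tool(motion=[[[0,4,-20,0],[0,4,-20,0],[0,4,-20,0]]])

```text
time: 12.58
position: [319.9, -1.4, 920.2]
orientation: [1.809, 2.145, 0.4]
ft_force: [-0.3, 0.3, 1.1]
gripper_width: 0.55
grasp_force: 0.0
```

Request:
servo_tool(motion=[[[0,4,-20,0],[0,4,-20,0],[0,4,-20,0]]])

```text
time: 12.83
position: [297.4, 2.6, 934.2]
orientation: [1.781, 2.119, 0.438]
ft_force: [-0.3, 0.6, 0.2]
gripper_width: 0.548
grasp_force: 0.0
```

```bash
python3 st.py
```

```text
12.8333 [297.4   2.6 934.2] [ 0.31 -0.13 -0.28  0.82 -0.07  1.98  0.15]
[[-0.159  0.882  0.445]
 [ 0.986  0.168  0.018]
 [-0.059  0.441 -0.896]] lean 26.4
```

Request:
servo_tool(motion=[[[-7.95,-8.48,16.72,1.546],[-7.95,-8.48,16.72,1.546],[-7.95,-8.48,16.72,1.546],[-7.95,-8.48,16.72,1.546],[-7.95,-8.48,16.72,1.546],[-7.95,-8.48,16.72,1.546],[-7.95,-8.48,16.72,1.546],[-7.95,-8.48,16.72,1.546],[-7.95,-8.48,16.72,1.546],[-7.95,-8.48,16.72,1.546],[-7.95,-8.48,16.72,1.546],[-7.95,-8.48,16.72,1.546],[-7.95,-8.48,16.72,1.546],[-7.95,-8.48,16.72,1.546],[-7.95,-8.48,16.72,1.546],[-7.95,-8.48,16.72,1.546],[-7.95,-8.48,16.72,1.546],[-7.95,-8.48,16.72,1.546],[-7.95,-8.48,16.72,1.546],[-7.95,-8.48,16.72,1.546]]], fingers=0.4)

```text
time: 14.5
position: [343.9, -359.9, 202.4]
orientation: [3.022, 0.299, 0.698]
ft_force: [-6.4, -7.0, -0.7]
gripper_width: 0.702
grasp_force: 0.0
```

```bash
cat >> st.py <<'E'
import sys
if len(sys.argv)>3:
    t=np.array([float(v) for v in sys.argv[1:4]]); p=np.array(s['position']); print('delta tool units',(M.T@(t-p)/40).round(3),'y heading',np.degrees(np.arctan2(M[1,1],M[0,1])).round(2))
E
python3 st.py 345.9 -355.6 204.5
```

```text
14.5 [ 343.9 -359.9  202.4] [ 1.18  0.57 -0.31  2.23 -1.1   0.23  0.62]
[[ 0.881  0.18   0.437]
 [ 0.192 -0.981  0.018]
 [ 0.432  0.068 -0.899]] lean 25.9
delta tool units [ 0.087 -0.094 -0.025] y heading -79.58
```

Run:
```python
from m import *
w=snap('wrist','w2'); 
for n in range(1): 
    c,l,st,ce=cv2.connectedComponentsWithStats(org(w))
    for k in range(1,c):
        if st[k,4]>60: print(st[k],ce[k].round(1),at_z(w,*ce[k],58).round(1))
print('pred',proj(w,[425,-352.4,60]))
cv2.imwrite('pics/w2.png',w['pixels'][:,:,::-1])
```

```text
top [312 217  47  16 206] [335.2 225. ]
top [457 241  11   7  46] [461.8 244.2]
top [465 263  10   6  44] [469.5 265.6]
scene [303   0  14  11 137] [309.9   4.6]
scene [288 224  47  59 625] [310.4 247.2]
scene [114 313  17  16  92] [119.8 318.8]
scene [133 327  16  16  97] [138.4 333.3]
[291 183  35  14 382] [308.4 189.1] [ 459.5 -345.7   58. ]
[292 249  36  15 458] [309.7 256.2] [ 408.6 -356.2   58. ]
pred [308.86793896 233.32209505]
```

View pics/w2.png

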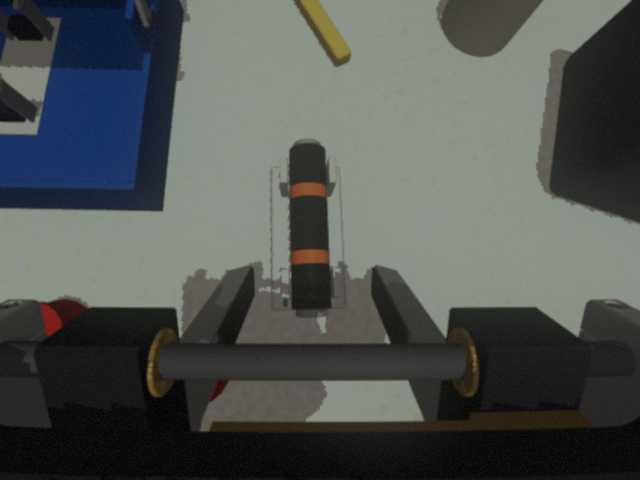

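Request:
servo_tool(motion=[[[0.15,-0.08,0.6,-0.01],[0.15,-0.08,1.2,-0.01],[0.15,-0.08,1.8,-0.01],[0.15,-0.08,2.2,-0.01],[0.15,-0.08,2.49,-0.01],[0.15,-0.08,2.49,-0.01],[0.15,-0.08,2.49,-0.01]]])

```text
time: 15.13
position: [402.3, -376.6, 141.4]
orientation: [-3.035, -0.338, -0.658]
ft_force: [0.6, 2.7, -0.6]
gripper_width: 0.696
grasp_force: 1.1
```

```bash
python3 st.py 392 -353.8 115.1
```

```text
15.1333 [ 402.3 -376.6  141.4] [ 1.04  0.72 -0.23  2.1  -1.1   0.23  0.6 ]
[[ 0.888  0.214  0.407]
 [ 0.207 -0.976  0.063]
 [ 0.411  0.029 -0.911]] lean 24.3
delta tool units [-0.381 -0.63   0.531] y heading -77.64
```

The lean costs reach here: joint 5 is at −1.1 and joint 6 at 0.23, both at their limits. I'll fit a quick kinematic model to the recorded states to find a feasible grasp and placing pose.

```bash
cat > kin.py <<'E'
import numpy as np, itertools, re
from scipy.optimize import least_squares
from scipy.spatial.transform import Rotation as R
lo=np.array([-3.06,-.37,-1.25,.18,-1.1,.23,-2.94]);hi=np.array([3.06,2.12,1.32,2.47,4.24,1.98,2.94])
E1=lambda ax,t:R.from_euler(ax,t).as_matrix()
def fk(q,p,s):
    h,a,b,c,o1,o2,o3=p[:7]; y0=p[7]
    M=E1('z',s[0]*q[0]+y0); P=np.array([0,0,h])
    M=M@E1('y',q[1]); M=M@E1('z',s[1]*q[2]); P=P+M@[o1,0,a]
    M=M@E1('y',q[3]); P=P+M@[o2,0,0]; M=M@E1('z',s[2]*q[4]); P=P+M@[0,0,b]
    M=M@E1('y',q[5]); P=P+M@[o3,0,c]; M=M@E1('z',s[3]*q[6]+p[8])
    return P,M
D=[([1.053,.628,.038,1.517,-.027,.996,-.02],[283.8,-584.8,302.7],[-3.06018574e+00,-7.03347141e-01,6.25e-04]),
([.22446171,.53992799,-.36126164,1.44422331,.19805687,1.18378795,.01503118],[632.3,-33.9,393.4],[-2.015,-2.41,0]),
([.02,1.18,-1.1,.19,1.05,1.85,.02],[889.7,30.9,372.6],[2.001,2.397,.032]),
([-.15,1.02,1.06,.18,-.97,1.96,.2],[826.6,41.5,533.5],[1.983,2.37,.066]),
([-.56,.87,1.19,1.24,-.83,1.45,.7],[714.8,19.9,404.7],[1.986,2.368,.071]),
([-.15,.33,.19,.72,-.08,1.98,.17],[543.4,1.1,778.6],[1.967,2.343,.113]),
([-.44,.09,.48,.88,-.06,1.98,.17],[420.3,-3.1,837.1],[1.925,2.291,.195]),
([.11,-.03,-.17,.86,0,1.98,.12],[355.5,-4.5,890.7],[1.851,2.205,.33]),
([.31,-.13,-.28,.82,-.07,1.98,.15],[297.4,2.6,934.2],[1.781,2.119,.438]),
([1.18,.57,-.31,2.23,-1.1,.23,.62],[343.9,-359.9,202.4],[3.022,.299,.698]),
([1.04,.72,-.23,2.1,-1.1,.23,.6],[402.3,-376.6,141.4],[-3.035,-.338,-.658])]
def res(p,s,c=300):
    r=[]
    for q,x,o in D:
        P,M=fk(q,p,s); r+=list(P-x)+list(c*(R.from_matrix(M.T)*R.from_rotvec(o)).as_rotvec())
    return np.array(r)
if __name__=='__main__':
    best=None
    for s in itertools.product([1,-1],repeat=4):
        for y7 in (0,np.pi/2,np.pi,-np.pi/2):
            f=least_squares(res,[334,565,379,283,0,0,0,0,y7],args=(s,),loss='soft_l1',f_scale=20)
            if best is None or f.cost<best[0]: best=(f.cost,s,f.x)
    print(best); r=res(best[2],best[1]).reshape(-1,6); print(np.abs(r).max(1).round(1))
    np.savez('kin.npz',s=best[1],p=best[2])
E
python3 kin.py
```

```text
(np.float64(880.8087226923615), (-1, -1, -1, -1), array([ 3.20551046e+02,  5.58415466e+02,  3.82537811e+02,  2.59733930e+02,
        2.12109447e+00,  2.11004380e+00, -3.43883858e-01, -3.40264301e-02,
        1.46050629e+02]))
[ 5.8  6.7 12.  13.3  7.8 11.4  9.  16.6 16.4  4.   6.7]
```

```bash
cat > feas.py <<'E'
from kin import *
k=np.load('kin.npz'); p,s=k['p'],k['s']
rng=np.random.default_rng(0)
def ik(tcp,M,q0=None,n=25):
    best=(1e9,None)
    f=lambda q:(lambda P,N:np.r_[P-tcp,300*(R.from_matrix(N.T@M)).as_rotvec()])(*fk(q,p,s))
    for i in range(n):
        x0=lo+(hi-lo)*rng.uniform(.02,.98,7) if (q0 is None or i) else q0
        r=least_squares(f,np.clip(x0,lo+1e-3,hi-1e-3),bounds=(lo,hi),max_nfev=60)
        if r.cost<best[0]: best=(r.cost,r.x)
        if best[0]<2: break
    return best
def tool(yaw,th,roll=0,flip=False):
    # tool x -> kit +x tilted up, z -> down+rear
    B=np.array([[np.cos(th),0,np.sin(th)],[0,-1,0],[np.sin(th),0,-np.cos(th)]])
    if flip: B=B@np.diag([-1,-1,1])
    return E1('z',yaw)@E1('x',roll)@B
kit=np.array([513,-55,0]); Y=np.radians(10.2)
if __name__=='__main__':
    for nm,base,yaw,z in (('clip',kit,Y,38),('clip+60',kit,Y,98),('dock',np.array([433,-351,0]),np.radians(11.5),45)):
        for th in (0,8,12,16,20,26):
            for roll in (-15,0,15):
                g=base+E1('z',yaw)@[6 if nm[0]=='c' else -10,0,z]
                M=tool(yaw,np.radians(th),np.radians(roll)); c,q=ik(g-78*M[:,2],M); print(nm,th,roll,round(c,1),q.round(2))
E
python3 feas.py
```

```text
clip 0 -15 0.0 [ 0.59  1.18 -1.25  2.06  1.46  1.36 -2.78]
clip 0 0 0.0 [ 0.74  1.14 -1.21  2.01  1.29  1.09 -2.51]
clip 0 15 1.1 [ 0.87  1.17 -1.19  1.93  1.03  0.95 -2.17]
clip 8 -15 0.0 [-0.1   0.73  0.02  2.19  1.37  0.23 -2.8 ]
clip 8 0 0.1 [-0.03  0.73  0.19  2.13 -0.81  0.23 -0.5 ]
clip 8 15 1.6 [ 0.94  1.17 -1.22  2.05  1.24  0.82 -2.34]
clip 12 -15 0.0 [-0.08  0.73  0.01  2.25  1.93  0.24  2.93]
clip 12 0 0.0 [ 0.42  0.76 -0.45  2.19  1.43  0.24 -2.69]
clip 12 15 0.0 [ 0.24  0.76  0.06  2.11 -1.07  0.42 -0.13]
clip 16 -15 0.2 [-0.62  0.94  0.87  2.3   4.24  0.5   0.54]
clip 16 0 0.0 [ 0.84  1.15 -1.25  2.25  1.72  0.96 -2.85]
clip 16 15 1.5 [ 0.78  0.9  -0.75  2.16  1.08  0.23 -2.19]
clip 20 -15 1.3 [-0.06  0.75  0.02  2.36  2.67  0.4   2.22]
clip 20 0 1.8 [0.11 0.73 0.05 2.3  3.77 0.26 1.26]
clip 20 15 0.0 [ 1.03  1.21 -1.25  2.22  1.63  0.7  -2.65]
clip 26 -15 0.2 [ 0.29  0.84 -0.47  2.45  2.46  0.77  2.52]
clip 26 0 0.1 [ 0.77  1.   -0.94  2.39  2.25  0.7   2.94]
clip 26 15 0.0 [ 1.02  1.16 -1.13  2.29  1.95  0.55 -2.94]
clip+60 0 -15 0.0 [ 0.4   0.78 -0.78  2.04  1.12  0
[... 1407 characters left out ...]
dock 12 -15 0.0 [ 0.99  0.77 -0.48  2.23  2.01  0.35 -2.63]
dock 12 0 0.0 [ 0.97  0.75 -0.3   2.04  0.1   0.25 -0.71]
dock 12 15 0.0 [ 1.43  1.1  -1.06  1.84  0.81  0.83 -1.34]
dock 16 -15 0.0 [ 1.01  0.77 -0.45  2.26  2.36  0.31 -2.94]
dock 16 0 0.2 [ 1.16  0.8  -0.53  2.08  0.62  0.23 -1.17]
dock 16 15 0.9 [ 0.95  0.81 -0.1   1.87 -0.51  0.63 -0.09]
dock 20 -15 0.0 [0.33 0.84 0.64 2.29 4.22 0.68 1.4 ]
dock 20 0 0.0 [ 1.49  1.06 -1.08  2.11  1.4   0.58 -1.84]
dock 20 15 1.6 [ 1.55  1.19 -1.17  1.9   0.93  0.78 -1.39]
dock 26 -15 0.0 [ 1.49  1.11 -1.1   2.33  2.18  0.73 -2.48]
dock 26 0 0.0 [ 1.44  0.95 -0.84  2.15  1.42  0.24 -1.83]
dock 26 15 0.0 [ 1.32  0.91 -0.56  1.95 -0.21  0.42 -0.3 ]
```

```bash
python3 - <<'E'
from h import *
w=dict(np.load('w2.npz')); M=R.from_rotvec([3.022,.299,.698]).as_matrix(); T=w['cam_to_world']
print('cam in tool',M.T@(T[:3,3]-[343.9,-359.9,202.4]), 'axis',M.T@T[:3,2])
E
python3 - <<'E'
import sys; sys.path.insert(0,'.')
import os; os.chdir('.')
from feas import *
# continuity of each branch (flip): dock hover -> dock -> hover -> clip hover -> clip, lean 24
def run(q,flip,th=np.radians(24)):
    out=[]
    for base,yaw,z,dx in ((np.array([433,-351,0]),.19,145,-7),(np.array([433,-351,0]),.19,45,-7),(np.array([433,-351,0]),.19,165,-7),(kit,Y,165,-60),(kit,Y,110,11),(kit,Y,38,11)):
        g=base+E1('z',yaw)@[dx,0,z]; M=tool(yaw,th,0,flip); c,q=ik(g-78*M[:,2],M,q,1); out.append((round(c,1),q.round(2)))
    return out
for flip,q0 in ((True,[1.3,.8,-.7,2.2,1.2,.4,1.3]),(False,[1.3,.8,-.7,2.2,1.2,.4,-1.8])):
    print(flip); [print(o) for o in run(np.array(q0),flip)]
E
```

```text
cam in tool [ 70.7551424    0.39764574 -81.78868513] axis [-2.43865581e-01 -5.11834931e-04  9.69808907e-01]
True
(np.float64(0.0), array([ 1.44,  0.72, -0.86,  2.09,  0.54,  0.33,  2.05]))
(np.float64(0.0), array([ 1.39,  0.92, -0.8 ,  2.14,  1.34,  0.24,  1.35]))
(np.float64(0.0), array([ 1.19,  0.56, -0.44,  2.08, -0.38,  0.36,  2.94]))
(np.float64(380.5), array([ 0.19,  0.36,  0.06,  2.35, -0.99,  0.23,  2.94]))
(np.float64(743.8), array([ 0.07,  0.54,  0.12,  2.21, -1.07,  0.23,  2.94]))
(np.float64(2350.7), array([ 0.08,  0.68,  0.11,  2.15, -1.08,  0.23,  2.94]))
False
(np.float64(0.0), array([ 1.49,  0.76, -0.96,  2.09,  0.75,  0.38, -1.29]))
(np.float64(115.2), array([ 1.36,  0.9 , -0.75,  2.09,  0.9 ,  0.24, -1.36]))
(np.float64(0.0), array([ 1.49,  0.71, -0.94,  2.08,  0.58,  0.4 , -1.14]))
(np.float64(0.0), array([ 0.95,  0.58, -1.03,  2.43,  1.72,  0.37, -2.94]))
(np.float64(0.1), array([ 0.9 ,  0.96, -1.25,  2.32,  1.77,  0.78, -2.94]))
(np.float64(85.4), array([ 0.89,  1.19, -1.25,  2.32,  1.92,  0.93, -2.94]))
```

The camera sits on the tool's +x side, so the gripper must be turned half round to keep it clear of the tray. That turn also frees joint 5. I'll back off and do it.

Request:
servo_tool(motion=[[[0,0,-1,0],[0,0,-2,0],[0,0,-2.5,-0.12],[0,0,-2.5,-0.24],[0,0,-2.5,-0.36],[0,0,-2.5,-0.48],[0,0,-2.5,-0.6],[0,0,-2.5,-0.72],[0,0,-2.5,-0.84],[0,0,-2.5,-0.96],[0,0,-2.5,-1.08],[0,0,-2.5,-1.2],[0,0,-2.5,-1.32],[0,0,-2.5,-1.44],[0,0,-2.5,-1.56],[0,0,-2.5,-1.68]]])

```text
time: 16.47
position: [361.0, -384.6, 233.1]
orientation: [1.627, 2.283, 0.418]
ft_force: [0.0, 0.5, -0.2]
gripper_width: 0.7
grasp_force: 0.0
```

```bash
python3 st.py
```

```text
16.4667 [ 361.  -384.6  233.1] [ 1.26  0.56 -0.44  2.09 -0.42  0.35  1.62]
[[-0.31   0.859  0.409]
 [ 0.948  0.314  0.059]
 [-0.078  0.405 -0.911]] lean 24.4
```

Request:
servo_tool(motion=[[[0,0,0,-0.12],[0,0,0,-0.24],[0,0,0,-0.36],[0,0,0,-0.48],[0,0,0,-0.6],[0,0,0,-0.72],[0,0,0,-0.84],[0,0,0,-0.96],[0,0,0,-1.08],[0,0,0,-1.2],[0,0,0,-1.32],[0,0,0,-1.42],[0,0,0,-1.42]]])

```text
time: 17.55
position: [360.9, -384.2, 232.5]
orientation: [-0.243, 2.706, 0.034]
ft_force: [-0.1, 0.3, -0.3]
gripper_width: 0.699
grasp_force: 0.0
```

```bash
cat > tgt.py <<'E'
from h import *; import sys
# usage: gx gy gz yawdeg(torch heading wanted): tool delta to bring grasp point there
s=arm.sense(); M=R.from_rotvec(s['orientation']).as_matrix(); g=np.array([float(v) for v in sys.argv[1:4]])
p=np.array(s['position']); t=g-78*M[:,2]
hd=np.degrees(np.arctan2(M[1,1],M[0,1]))-90
print('t',s['time'],'pos',p.round(1),'q',np.round(s['joint_positions'],2),'ft',np.round(s['ft_force'],1),'w',s['gripper_width'])
print('grasp pt',(p+78*M[:,2]).round(1),'z axis',M[:,2].round(3),'y',M[:,1].round(3),'heading',hd.round(2),'delta units',(M.T@(t-p)/40).round(3))
E
python3 tgt.py 426.1 -352.4 45
```

```text
t 17.55 pos [ 360.9 -384.2  232.5] q [ 1.46  0.63 -0.75  2.08  0.16  0.33  2.47] ft [-0.1  0.3 -0.3] w 0.6990673233667966
grasp pt [ 392.7 -379.5  161.4] z axis [ 0.408  0.06  -0.911] y [-0.175  0.984 -0.013] heading 10.09 delta units [0.341 0.56  3.033]
```

Request:
servo_tool(motion=[[[0.34,0.56,0.5,-0.02],[0.34,0.56,1,-0.02],[0.34,0.56,1.5,-0.02],[0.34,0.56,2,-0.02],[0.34,0.56,2.4,-0.02],[0.34,0.56,2.7,-0.02],[0.34,0.56,3.03,-0.02],[0.34,0.56,3.03,-0.02],[0.34,0.56,3.03,-0.02]]])

```text
time: 18.3
position: [394.9, -355.1, 113.8]
orientation: [-0.268, 2.705, 0.036]
ft_force: [-0.4, -0.2, -0.3]
gripper_width: 0.703
grasp_force: 0.0
```

```bash
python3 tgt.py 426.1 -352.4 45
```

```text
t 18.3 pos [ 394.9 -355.1  113.8] q [ 1.38  0.91 -0.81  2.15  1.47  0.24  1.21] ft [-0.4 -0.2 -0.3] w 0.7029077674328583
grasp pt [ 426.6 -350.    42.7] z axis [ 0.406  0.065 -0.912] y [-0.193  0.981 -0.016] heading 11.11 delta units [-0.003 -0.057 -0.062]
```

Reached. Closing on the torch.

Request:
servo_tool(motion=[[[0,0,0,0],[0,0,0,0],[0,0,0,0],[0,0,0,0],[0,0,0,0],[0,0,0,0],[0,0,0,0],[0,0,0,0],[0,0,0,0],[0,0,0,0]]], fingers=-1)

```text
time: 19.13
position: [395.3, -356.1, 116.0]
orientation: [-0.272, 2.702, 0.03]
ft_force: [-2.6, -2.5, 6.7]
gripper_width: 0.311
grasp_force: 30.0
```

```bash
python3 tgt.py 426.1 -352.4 45
```

```text
t 19.1333 pos [ 395.3 -356.1  116. ] q [ 1.39  0.91 -0.81  2.15  1.47  0.24  1.22] ft [-2.6 -2.5  6.7] w 0.3109764582471157
grasp pt [ 427.2 -351.3   44.9] z axis [ 0.408  0.062 -0.911] y [-0.195  0.981 -0.02 ] heading 11.24 delta units [ 0.028 -0.022 -0.014]
```

```bash
cat > path.py <<'E'
from feas import *
from bench import arm
s0=arm.sense(); q=np.array(s0['joint_positions']); M=R.from_rotvec(s0['orientation']).as_matrix(); p0=np.array(s0['position'])
Pm,Mm=fk(q,p,s); off=p0-Pm; C=M@Mm.T
def go(q,way,n=12):
    g0=p0+78*M[:,2]
    for g in way:
        worst=0
        for a in np.linspace(1/n,1,n):
            t=g0+(np.array(g)-g0)*a-78*M[:,2]-off
            f=lambda x:np.r_[(lambda P,N:np.r_[P-t,300*R.from_matrix((C@N).T@M).as_rotvec()])(*fk(x,p,s)),3*(x-q)]
            r=least_squares(f,np.clip(q,lo+1e-3,hi-1e-3),bounds=(lo,hi)); q=r.x; worst=max(worst,np.linalg.norm(f(q)[:6]))
        g0=np.array(g); print(g,'err',round(worst,1),q.round(2))
k=lambda x,z,y=0:(kit+[1,0,0]+E1('z',Y)@[x,y,z]).round(1)
if __name__=='__main__':
    go(q,[p0+78*M[:,2]+[0,0,100],k(-86,140),k(-40,105),k(-2,76),k(14,38)])
E
python3 path.py
```

```text
[ 427.16457307 -351.28417873  144.9324448 ] err 0.0 [ 1.57  0.85 -1.16  2.1   1.06  0.51  1.56]
[429.4 -70.2 140. ] err 12.1 [ 0.96  0.61 -1.05  2.47  1.8   0.42  0.16]
[474.6 -62.1 105. ] err 10.6 [ 0.77  0.69 -0.85  2.44  2.13  0.45 -0.17]
[512.  -55.4  76. ] err 0.0 [ 0.7   0.78 -0.82  2.37  2.14  0.49 -0.16]
[527.8 -52.5  38. ] err 0.0 [ 0.68  0.9  -0.82  2.34  2.21  0.58 -0.2 ]
```

Run:
```python
from path import *
G=p0+78*M[:,2]; go(q,[G+[0,0,85],k(-70,130),k(-35,100),k(-2,76),k(14,38)])
print((M.T@np.array([0,0,85])/40).round(2),(M.T@(k(-70,130)-G)/40).round(2), (M.T@(k(-70,130)-G-[0,0,85])/40).round(2))
```

```text
[ 427.16457307 -351.28417873  129.9324448 ] err 0.0 [ 1.55  0.86 -1.12  2.11  1.1   0.47  1.53]
[445.1 -67.4 130. ] err 5.1 [ 0.96  0.71 -1.13  2.47  1.85  0.55  0.1 ]
[479.6 -61.2 100. ] err 3.9 [ 0.86  0.81 -1.06  2.43  1.97  0.62 -0.  ]
[512.  -55.4  76. ] err 0.0 [ 0.8   0.89 -1.03  2.37  1.99  0.66 -0.  ]
[527.8 -52.5  38. ] err 0.0 [ 0.77  0.99 -1.    2.34  2.09  0.73 -0.04]
[-0.88 -0.04 -1.94] [-2.6   6.83 -1.31] [-1.72  6.87  0.62]
```

Request:
servo_tool(motion=[[[-0.15,0,-0.32,0],[-0.3,-0.01,-0.65,0],[-0.45,-0.02,-1,0],[-0.6,-0.03,-1.3,0],[-0.75,-0.04,-1.65,0],[-0.88,-0.04,-1.94,0],[-0.95,0.2,-1.92,0],[-1.1,0.8,-1.86,0],[-1.3,1.5,-1.8,0.017],[-1.5,2.2,-1.73,0.017],[-1.7,2.9,-1.67,0.017],[-1.85,3.6,-1.6,0.017],[-2,4.3,-1.54,0.017],[-2.15,5,-1.48,0.017],[-2.3,5.6,-1.42,0.017],[-2.45,6.2,-1.37,0.017],[-2.55,6.6,-1.33,0.017],[-2.6,6.83,-1.31,0.017],[-2.6,6.83,-1.31,0.017]]])

```text
time: 20.72
position: [422.4, -71.9, 204.6]
orientation: [-0.257, 2.714, 0.046]
ft_force: [0.5, -0.3, -2.3]
gripper_width: 0.311
grasp_force: 30.0
```

```bash
python3 tgt.py 479.6 -61.2 100
python3 - <<'E'
from h import *
w=snap('wrist','w3'); s=snap('scene','s3'); 
y=np.radians(10.2); Rz=R.from_euler('z',y).as_matrix(); im=w['pixels'].copy()
for x in (-20,70):
    for dy in (0,):
        u=proj(w,np.array([514,-55,0])+Rz@np.array([x,dy,58])); print(x,u.round())
        if abs(u).max()<2000: cv2.drawMarker(im,tuple(int(v) for v in u),(0,255,0),0,12)
p=np.hstack([cv2.resize(im,(400,300)),cv2.resize(s['pixels'][120:390,120:480],(400,300))]); cv2.imwrite('pics/pair3.png',p[:,:,::-1])
E
```

```text
t 20.7167 pos [422.4 -71.9 204.6] q [ 0.99  0.77 -1.25  2.47  1.77  0.65  0.13] ft [ 0.5 -0.3 -2.3] w 0.311259984738678
grasp pt [453.5 -66.5 133.2] z axis [ 0.399  0.07  -0.914] y [-0.186  0.982 -0.006] heading 10.74 delta units [-0.273  0.012  1.029]
-20 [314. 257.]
70 [312. 330.]
```

View pics/pair3.png

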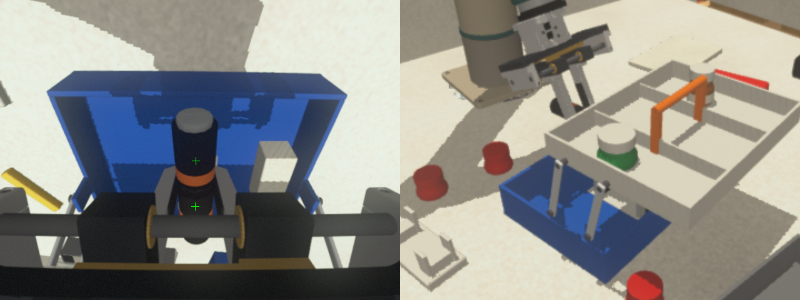

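```bash
python3 - <<'E'
from h import *
w=dict(np.load('w3.npz')); Rz=R.from_euler('z',np.radians(10.2)).as_matrix()
for p in ((-110,146,60),(-110,-146,60),(-104,140,60),(-104,-140,60)): print(p,(proj(w,np.array([514,-55,0])+Rz@np.array(p))*.625).round(1))
a=w['pixels'][100:200,60:560]; h=cv2.cvtColor(a,cv2.COLOR_RGB2HSV); m=cv2.inRange(h,(100,120,40),(130,255,255))
for v in (20,30,40,50): 
    r=np.where(m[v]>0)[0]; print(v+100,(r.min()+60)*.625 if len(r) else None,(r.max()+60)*.625 if len(r) else None)
E
python3 tgt.py 512 -55.4 76; python3 tgt.py 527.8 -52.5 38 |tail -1
```

```text
(-110, 146, 60) [348.8  93.6]
(-110, -146, 60) [44.9 90.1]
(-104, 140, 60) [340.2  99.2]
(-104, -140, 60) [53.3 95.9]
120 146.875 255.0
130 96.25 297.5
140 75.0 313.75
150 48.125 334.375
t 20.8167 pos [421.9 -74.1 204.4] q [ 0.99  0.77 -1.25  2.47  1.77  0.65  0.13] ft [ 0.3 -1.  -1.6] w 0.31090255532686945
grasp pt [452.9 -68.9 133.1] z axis [ 0.398  0.067 -0.915] y [-0.183  0.983 -0.008] heading 10.57 delta units [-0.808  0.071  1.916]
grasp pt [452.9 -68.9 133.1] z axis [ 0.398  0.067 -0.915] y [-0.183  0.983 -0.008] heading 10.57 delta units [-0.791  0.078  2.948]
```

Request:
servo_tool(motion=[[[-0.15,0.02,0.35,0],[-0.3,0.04,0.7,0],[-0.45,0.06,1.05,0],[-0.6,0.08,1.4,0],[-0.72,0.09,1.7,0],[-0.81,0.09,1.92,0],[-0.81,0.09,1.92,0],[-0.81,0.09,1.92,0]]])

```text
time: 21.48
position: [481.1, -60.4, 147.4]
orientation: [-0.251, 2.715, 0.043]
ft_force: [-0.1, -0.1, -2.3]
gripper_width: 0.312
grasp_force: 30.0
```

```bash
python3 tgt.py 512 -55 76; python3 tgt.py 527.8 -52 38 |tail -1
python3 - <<'E'
from h import *
s=snap('scene','s4'); print(proj(s,[527,-52,60]))
cv2.imwrite('pics/s4.png',cv2.resize(s['pixels'][160:400,150:450],(800,600)[:2] if 0 else (750,600))[:,:,::-1])
E
```

```text
t 21.4833 pos [481.1 -60.4 147.4] q [ 0.85  0.95 -1.16  2.37  1.9   0.77  0.07] ft [-0.1 -0.1 -2.3] w 0.31200370455443976
grasp pt [512.2 -55.2  76. ] z axis [ 0.399  0.067 -0.915] y [-0.182  0.983 -0.007] heading 10.46 delta units [ 0.003  0.006 -0.   ]
grasp pt [512.2 -55.2  76. ] z axis [ 0.399  0.067 -0.915] y [-0.182  0.983 -0.007] heading 10.46 delta units [0.019 0.015 1.031]
[317.85602122 273.24090888]
```

View pics/s4.png

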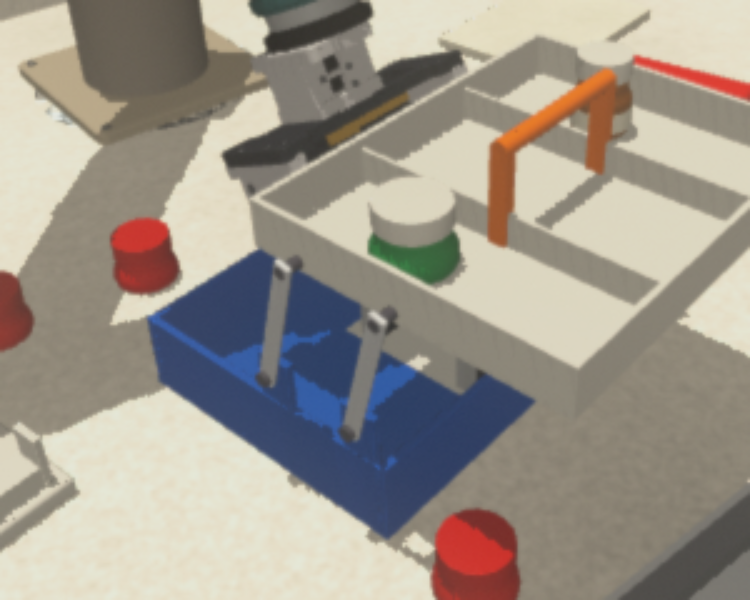

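The picture shows the gripper leaning in front of the tray's front edge without touching it. The tray is still back with both jars upright. I'll press down along the tool axis.

Request:
servo_tool(motion=[[[0,0.01,0.15,0],[0,0.01,0.3,0],[0,0.01,0.45,0],[0,0.01,0.55,0],[0,0.01,0.55,0]]])

```text
time: 21.95
position: [490.9, -58.5, 126.9]
orientation: [-0.25, 2.714, 0.041]
ft_force: [0.7, -1.1, -1.9]
gripper_width: 0.312
grasp_force: 30.0
```

Request:
servo_tool(motion=[[[0,0,0.1,0],[0,0,0.2,0],[0,0,0.3,0],[0,0,0.4,0],[0,0,0.48,0],[0,0,0.48,0],[0,0,0.48,0]]])

```text
time: 22.53
position: [498.1, -57.2, 109.5]
orientation: [-0.25, 2.714, 0.042]
ft_force: [2.0, -1.8, -5.7]
gripper_width: 0.31
grasp_force: 30.0
```

```bash
python3 tgt.py 527.8 -52.5 38
```

```text
t 22.5333 pos [498.1 -57.2 109.5] q [ 0.81  1.06 -1.12  2.34  1.99  0.83  0.03] ft [ 2.  -1.8 -5.7] w 0.31044186248542155
grasp pt [529.2 -52.   38.1] z axis [ 0.399  0.066 -0.915] y [-0.181  0.983 -0.008] heading 10.45 delta units [ 0.036 -0.006 -0.012]
```

Request:
servo_tool(motion=[[[0.02,0,0.05,0],[0.04,0,0.1,0],[0.05,0,0.13,0],[0.05,0,0.13,0],[0.05,0,0.13,0]]])

```text
time: 22.95
position: [498.2, -56.8, 107.7]
orientation: [-0.257, 2.708, 0.037]
ft_force: [-13.9, -8.0, 33.6]
gripper_width: 0.311
grasp_force: 30.0
```

```bash
python3 tgt.py 527.8 -52.5 38
python3 - <<'E'
from h import *
w=snap('wrist','w5'); cv2.imwrite('pics/w5.png',cv2.resize(w['pixels'][120:440,140:500],(720,600) if 0 else (660,586))[:,:,::-1])
kit=np.array([514,-55,0]);Rz=R.from_euler('z',np.radians(10.2)).as_matrix()
T=lambda u:((u-[140,120])*660/360).round()
for p in ((-50,0,38),(-50,0,53),(90,0,53)): print(p,T(proj(w,kit+Rz@np.array(p))))
E
```

```text
t 22.95 pos [498.2 -56.8 107.7] q [ 0.81  1.06 -1.12  2.35  2.01  0.84  0.03] ft [-13.9  -8.   33.6] w 0.3113576059418681
grasp pt [529.8 -51.8  36.5] z axis [ 0.405  0.065 -0.912] y [-0.185  0.983 -0.012] heading 10.69 delta units [ 0.033 -0.009 -0.055]
(-50, 0, 38) [319. 111.]
(-50, 0, 53) [318. 150.]
(90, 0, 53) [313. 508.]
```

View pics/w5.png

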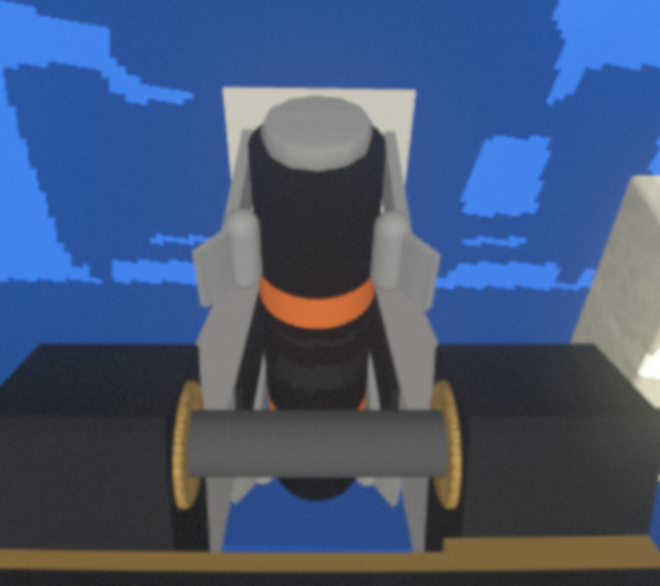

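The torch lies between the lips of the front jaws (245,245)/(390,245) and of the rear pair (240,490)/(395,490). Its front end at (317,110) matches the prediction for a middle about 5 mm in front of clip_mid, and the 34 N means it has bottomed on the saddle. I'll relax the press, release and back out.

Request:
servo_tool(motion=[[[-0.04,0,-0.1,0],[-0.04,0,-0.1,0],[-0.04,0,-0.1,0],[-0.04,0,-0.1,0],[-0.04,0,-0.1,0],[-0.04,0,-0.1,0]]], fingers=0)

```text
time: 23.5
position: [498.0, -56.6, 108.3]
orientation: [-0.252, 2.714, 0.043]
ft_force: [-0.5, 0.6, -0.2]
gripper_width: 0.498
grasp_force: 0.0
```

Request:
servo_tool(motion=[[[0,0,-0.3,0],[0,0,-0.8,0],[0,0,-1.3,0],[0,0,-1.8,0],[0,0,-2.3,0],[0,0,-2.8,0],[0,0,-3.3,0],[0,0,-3.8,0],[0,0,-3.8,0]]])

```text
time: 24.25
position: [437.1, -67.1, 250.0]
orientation: [-0.253, 2.711, 0.038]
ft_force: [0.5, 0.1, -0.3]
gripper_width: 0.501
grasp_force: 0.0
```

```bash
python3 tgt.py 527.8 -52.5 38
python3 - <<'E'
from h import *
w=snap('wrist','w6'); cv2.imwrite('pics/w6.png',w['pixels'][60:460,100:540][:,:,::-1])
kit=np.array([514,-55,0]);Rz=R.from_euler('z',np.radians(10.2)).as_matrix()
for p in ((-50,0,38),(-50,0,53),(90,0,53),(-20,0,58),(70,0,58)): print(p,(proj(w,kit+Rz@np.array(p))-[100,60]).round())
E
```

```text
t 24.25 pos [437.1 -67.1 250. ] q [ 0.99  0.6  -1.19  2.39  1.53  0.49  0.34] ft [ 0.5  0.1 -0.3] w 0.500935449797411
grasp pt [468.5 -62.1 178.8] z axis [ 0.403  0.064 -0.913] y [-0.183  0.983 -0.012] heading 10.53 delta units [0.064 0.006 3.825]
(-50, 0, 38) [213. 103.]
(-50, 0, 53) [213. 111.]
(90, 0, 53) [212. 232.]
(-20, 0, 58) [213. 147.]
(70, 0, 58) [212. 222.]
```

View pics/w6.png

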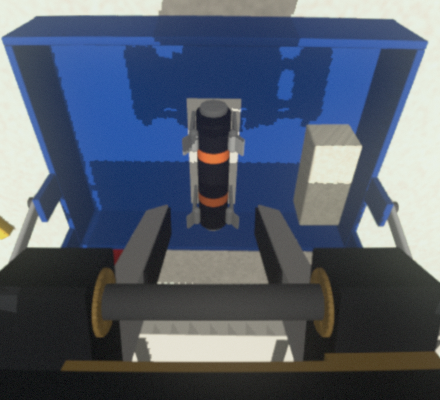

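Torch in both clips: ends at (213,105) and (213,228), bands on the clip line, carton still in the compartment at (330,175). Next I'll plan the tray grasp with the leaning tool turned 90°.

Run:
```python
import path as P
from path import *
from m import org
from h import at_z
w=dict(np.load('w6.npz')); c,l,st,ce=cv2.connectedComponentsWithStats(org(w)) if 0 else __import__('cv2').connectedComponentsWithStats(org(w))
b=[at_z(w,*ce[i],51) for i in range(1,c) if st[i,4]>60]; print('bands kit',[(E1('z',-Y)@(x-[514,-55,0])).round(1) for x in b])
M0=P.M.copy(); p00=P.p0.copy()
for sg in (1,-1):
    print('turn',sg); P.M=M0.copy(); P.p0=p00.copy(); q=np.array(s0['joint_positions'])
    g=p00+78*M0[:,2]
    # raise+turn in steps
    for i in range(1,11):
        P.M=M0@E1('z',sg*1.571*i/10); gg=g+[0,0,9*i]
        t=gg-78*P.M[:,2]-off
        f=lambda x:np.r_[(lambda a,N:np.r_[a-t,300*R.from_matrix((C@N).T@P.M).as_rotvec()])(*fk(x,p,s)),3*(x-q)]
        q=least_squares(f,np.clip(q,lo+1e-3,hi-1e-3),bounds=(lo,hi)).x
    print(np.linalg.norm(f(q)[:6]).round(1),q.round(2)); P.p0=gg-78*P.M[:,2]
    arc=[k(95*(np.cos(3.316-a)-np.cos(3.316)),128+95*(np.sin(3.316-a)-np.sin(3.316))) for a in (2.007,1.5,1,.5,0)]
    go(q,[arc[0]+np.array([-40,-6,91])]+arc)
```

```text
top [312 217  47  16 206] [335.2 225. ]
top [457 241  11   7  46] [461.8 244.2]
top [465 263  10   6  44] [469.5 265.6]
scene [303   0  14  11 137] [309.9   4.6]
scene [288 224  47  59 625] [310.4 247.2]
scene [114 313  17  16  92] [119.8 318.8]
scene [133 327  16  16  97] [138.4 333.3]
bands kit [array([-4.3,  0.1, 51. ]), array([47.8,  0.4, 51. ])]
turn 1
0.0 [ 1.16  0.34 -1.25  2.27  0.68  0.42 -0.4 ]
[590.3 -40.1 327.2] err 0.0 [ 0.91  0.45 -1.18  1.92  0.67  0.7  -0.41]
[630.3 -34.1 236.2] err 0.0 [ 0.68  0.57 -0.93  1.95  0.9   0.54 -0.61]
[583.4 -42.5 236.6] err 0.0 [ 0.75  0.51 -0.96  2.06  0.89  0.48 -0.61]
[542.7 -49.8 214.3] err 0.0 [ 0.75  0.47 -0.88  2.18  0.97  0.36 -0.68]
[517.5 -54.4 174.9] err 0.0 [ 0.66  0.48 -0.72  2.29  1.32  0.23 -1.02]
[514. -55. 128.] err 0.0 [ 0.68  0.62 -0.79  2.34  1.86  0.34 -1.53]
turn -1
0.1 [ 1.16  0.34 -1.25  2.27  0.68  0.42  2.74]
[590.3 -40.1 327.2] err 0.0 [ 0.91  0.45 -1.18  1.92  0.67  0.7   2.73]
[630.3 -34.1 236.2] err 0.0 [ 0.68  0.57 -0.93  1.95  0.9   0.54  2.53]
[583.4 -42.5 236.6] err 0.0 [ 0.75  0.51 -0.96  2.06  0.89  0.48  2.53]
[542.7 -49.8 214.3] err 0.0 [ 0.75  0.47 -0.88  2.18  0.97  0.36  2.46]
[517.5 -54.4 174.9] err 0.0 [ 0.66  0.48 -0.72  2.29  1.32  0.23  2.12]
[514. -55. 128.] err 0.0 [ 0.68  0.62 -0.79  2.34  1.86  0.34  1.61]
```

Request:
servo_tool(motion=[[[-0.2,0,-0.45,0.12],[-0.4,0,-0.95,0.24],[-0.65,-0.02,-1.5,0.36],[-0.92,-0.03,-2.05,0.48],[-1.3,-0.03,-2.05,0.6],[-1.8,-0.04,-2.07,0.72],[-2.3,-0.04,-2.08,0.84],[-2.8,-0.04,-2.1,0.96],[-3.3,-0.05,-2.1,1.08],[-3.8,-0.05,-2.12,1.2],[-4.2,-0.06,-2.12,1.32],[-4.34,-0.06,-2.12,1.44],[-4.34,-0.06,-2.12,1.571],[-4.34,-0.06,-2.12,1.571],[-4.34,-0.06,-2.12,1.571]]], fingers=0.1)

```text
time: 25.55
position: [559.7, -45.4, 393.6]
orientation: [1.813, 2.183, 0.452]
ft_force: [-0.0, 0.2, 0.6]
gripper_width: 0.552
grasp_force: 0.0
```

```bash
python3 tgt.py 630.3 -34.1 236.2
python3 - <<'E'
from m import *
w=snap('wrist','w7'); 
c,l,st,ce=cv2.connectedComponentsWithStats(org(w)); i=1+np.argmax(st[1:,4]); print(ce[i],st[i],at_z(w,*ce[i],238),proj(w,[630.3,-34.1,238]))
E
```

```text
t 25.55 pos [559.7 -45.4 393.6] q [ 0.74  0.36 -0.89  1.93  0.43  0.6  -0.18] ft [-0.   0.2  0.6] w 0.5515635027670324
grasp pt [590.6 -40.1 322.2] z axis [ 0.396  0.068 -0.916] y [0.9   0.169 0.402] heading -79.35 delta units [-0.02   0.056  2.373]
top [312 217  47  16 206] [335.2 225. ]
top [457 241  11   7  46] [461.8 244.2]
top [465 263  10   6  44] [469.5 265.6]
scene [303   0  14  11 137] [309.9   4.6]
scene [288 224  47  59 625] [310.4 247.2]
scene [114 313  17  16  92] [119.8 318.8]
scene [133 327  16  16  97] [138.4 333.3]
[315.85240464 284.95522388] [309 246  14  65 603] [636.19897675 -66.04305105 238.        ] [316.09321402 245.76142088]
```

Request:
servo_tool(motion=[[[-0.02,0.05,0.5,0],[-0.02,0.05,1,0],[-0.02,0.05,1.5,0],[-0.02,0.05,1.9,0],[-0.02,0.05,2.2,0],[-0.02,0.05,2.37,0],[-0.02,0.05,2.37,0],[-0.02,0.05,2.37,0]]])

```text
time: 26.27
position: [599.5, -39.4, 309.1]
orientation: [1.81, 2.182, 0.453]
ft_force: [-0.6, 0.2, -0.2]
gripper_width: 0.548
grasp_force: 0.0
```

Request:
servo_tool(motion=[[[0,0,0,0],[0,0,0,0],[0,0,0,0],[0,0,0,0],[0,0,0,0],[0,0,0,0],[0,0,0,0],[0,0,0,0],[0,0,0,0],[0,0,0,0]]], fingers=-1)

```text
time: 27.1
position: [599.4, -39.8, 309.7]
orientation: [1.811, 2.181, 0.453]
ft_force: [-3.3, -0.9, 3.3]
gripper_width: 0.117
grasp_force: 30.0
```

```bash
python3 tgt.py 630.3 -34.1 236.2
python3 - <<'E'
from h import *
s=arm.sense(); M=R.from_rotvec(s['orientation']).as_matrix(); kx=np.array([np.cos(.178),np.sin(.178),0])
f=lambda a:95*(np.cos(3.316-a)*kx+np.sin(3.316-a)*np.array([0,0,1]))
for half in ((2.0,1.0),(1.0,-.0)):
    a0=half[0]; n=19
    for i in range(1,n+1):
        a=a0+(half[1]-a0)*i/n; print((M.T@(f(a)-f(a0))/40).round(2).tolist(),end=', ')
    print()
E
```

```text
t 27.1 pos [599.4 -39.8 309.7] q [ 0.53  0.5  -0.68  1.96  0.63  0.43 -0.36] ft [-3.3 -0.9  3.3] w 0.1170483153814841
grasp pt [630.5 -34.6 238.4] z axis [ 0.399  0.066 -0.915] y [0.899 0.17  0.404] heading -79.3 delta units [ 0.013 -0.024  0.048]
[0.0, -0.1, -0.08], [0.0, -0.2, -0.14], [0.0, -0.31, -0.21], [0.0, -0.42, -0.27], [0.0, -0.53, -0.32], [0.0, -0.65, -0.37], [0.0, -0.77, -0.41], [0.0, -0.89, -0.44], [0.01, -1.01, -0.47], [0.01, -1.13, -0.49], [0.01, -1.26, -0.51], [0.01, -1.38, -0.51], [0.01, -1.51, -0.52], [0.01, -1.63, -0.51], [0.01, -1.76, -0.5], [0.01, -1.88, -0.48], [0.01, -2.0, -0.46], [0.01, -2.12, -0.43], [0.02, -2.24, -0.39], 
[0.0, -0.12, 0.04], [0.0, -0.23, 0.09], [0.0, -0.34, 0.15], [0.0, -0.45, 0.21], [0.01, -0.56, 0.28], [0.01, -0.66, 0.35], [0.01, -0.76, 0.43], [0.01, -0.85, 0.51], [0.01, -0.94, 0.6], [0.01, -1.03, 0.69], [0.01, -1.1, 0.79], [0.01, -1.18, 0.89], [0.02, -1.25, 0.99], [0.02, -1.31, 1.1], [0.02, -1.37, 1.21], [0.02, -1.42, 1.32], [0.02, -1.47, 1.44], [0.02, -1.51, 1.56], [0.02, -1.54, 1.68],
```

Gripped (11 mm). Lowering along the arc at about 0.6 rad/s.

Request:
servo_tool(motion=[[[0,-0.1,-0.08,0],[0,-0.2,-0.14,0],[0,-0.31,-0.21,0],[0,-0.42,-0.27,0],[0,-0.53,-0.32,0],[0,-0.65,-0.37,0],[0,-0.77,-0.41,0],[0,-0.89,-0.44,0],[0.01,-1.01,-0.47,0],[0.01,-1.13,-0.49,0],[0.01,-1.26,-0.51,0],[0.01,-1.38,-0.51,0],[0.01,-1.51,-0.52,0],[0.01,-1.63,-0.51,0],[0.01,-1.76,-0.5,0],[0.01,-1.88,-0.48,0],[0.01,-2,-0.46,0],[0.01,-2.12,-0.43,0],[0.02,-2.24,-0.39,0]]])

```text
time: 28.68
position: [510.5, -55.7, 286.3]
orientation: [1.813, 2.182, 0.449]
ft_force: [-5.6, -1.9, 1.9]
gripper_width: 0.119
grasp_force: 30.0
```

```bash
python3 tgt.py 514 -55 128
python3 - <<'E'
from h import *
s=arm.sense(); M=R.from_rotvec(s['orientation']).as_matrix(); kx=np.array([np.cos(.178),np.sin(.178),0])
f=lambda a:95*(np.cos(3.316-a)*kx+np.sin(3.316-a)*np.array([0,0,1]))+[514,-55,128]-95*(np.cos(3.316)*kx+np.sin(3.316)*np.array([0,0,1]))
g=np.array(s['position'])+78*M[:,2]
A=np.linspace(0,2,400); D=[np.linalg.norm(f(a)-g) for a in A]; print('q est',A[np.argmin(D)],min(D))
E
```

```text
t 28.6833 pos [510.5 -55.7 286.3] q [ 0.6   0.42 -0.66  2.19  0.7   0.26 -0.42] ft [-5.6 -1.9  1.9] w 0.11907649442521628
grasp pt [541.4 -50.6 214.9] z axis [ 0.396  0.065 -0.916] y [0.9   0.17  0.401] heading -79.33 delta units [ 0.033 -1.506  1.712]
q est 0.9924812030075187 1.4800634696805972
```

Request:
servo_tool(motion=[[[0,-0.12,0.04,0],[0,-0.23,0.09,0],[0,-0.34,0.15,0],[0,-0.45,0.21,0],[0.01,-0.56,0.28,0],[0.01,-0.66,0.35,0],[0.01,-0.76,0.43,0],[0.01,-0.85,0.51,0],[0.01,-0.94,0.6,0],[0.01,-1.03,0.69,0]]])

```text
time: 29.52
position: [485.4, -60.3, 244.3]
orientation: [1.813, 2.182, 0.452]
ft_force: [0.4, -0.9, -4.8]
gripper_width: 0.118
grasp_force: 30.0
```

```bash
python3 tgt.py 514 -55 128
```

```text
t 29.5167 pos [485.4 -60.3 244.3] q [ 0.67  0.5  -0.74  2.29  1.38  0.24 -1.08] ft [ 0.4 -0.9 -4.8] w 0.11764664993122886
grasp pt [516.3 -55.1 172.9] z axis [ 0.397  0.067 -0.915] y [0.9   0.169 0.402] heading -79.38 delta units [ 0.02  -0.504  1.005]
```

Request:
servo_tool(motion=[[[0,-0.08,0.1,0],[0,-0.15,0.2,0],[0,-0.22,0.3,0],[0.01,-0.28,0.41,0],[0.01,-0.34,0.52,0],[0.01,-0.39,0.63,0],[0.01,-0.44,0.75,0],[0.01,-0.48,0.87,0],[0.02,-0.5,0.95,0],[0.02,-0.51,1,0],[0.02,-0.52,1.02,0],[0.02,-0.52,1.02,0],[0.02,-0.52,1.02,0]]])

```text
time: 30.6
position: [483.2, -60.4, 200.9]
orientation: [1.809, 2.179, 0.452]
ft_force: [-12.5, -5.8, 20.8]
gripper_width: 0.12
grasp_force: 30.0
```

```bash
python3 tgt.py 514 -55 128
```

```text
t 30.6 pos [483.2 -60.4 200.9] q [ 0.69  0.63 -0.81  2.34  1.85  0.35 -1.52] ft [-12.5  -5.8  20.8] w 0.11958432090665112
grasp pt [514.4 -55.4 129.6] z axis [ 0.4    0.065 -0.914] y [0.898 0.17  0.405] heading -79.28 delta units [ 0.011 -0.023  0.033]
```

The tray has seated: 21 N upward, and the handle height is right once the 2 mm grip offset is allowed for. Releasing and backing off.

Request:
servo_tool(motion=[[[0,0,0,0],[0,0,0,0],[0,0,0,0],[0,0,0,0],[0,0,0,0],[0,0,-0.5,0],[0,0,-1,0],[0,0,-1.6,0],[0,0,-2.4,0],[0,0,-3,0],[0,0,-3,0]]], fingers=0.1)

```text
time: 31.52
position: [435.8, -67.4, 310.8]
orientation: [1.809, 2.182, 0.453]
ft_force: [0.7, -0.5, 1.1]
gripper_width: 0.554
grasp_force: 0.0
```

```bash
python3 st.py
python3 - <<'E'
from h import *
b=snap('scene','s9'); print(proj(b,[514,-55,128])); cv2.imwrite('pics/s9.png',b['pixels'][80:420,60:500,::-1])
E
```

```text
31.5167 [435.8 -67.4 310.8] [ 1.05  0.39 -1.15  2.31  0.9   0.36 -0.61]
[[-0.183  0.898  0.399]
 [ 0.983  0.171  0.067]
 [-0.008  0.405 -0.914]] lean 23.9
[310.93997822 238.90333424]
```

View pics/s9.png

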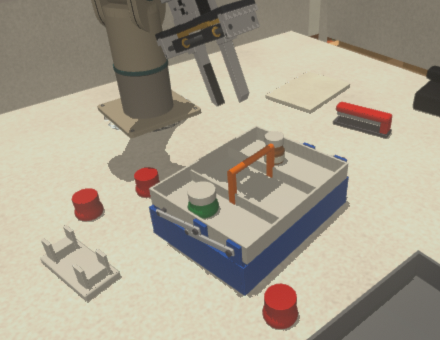

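The tray is shut, with its handle at (252,175) in the crop. Both jars stand upright at (203,197) and (274,147), the dock is empty, the stapler hasn't moved and the gripper is clear.

```bash
python3 -c "
from bench import arm
print(arm.job_done())"
```

```text
the job is handed in; nothing more can be done
None
```

The torch is snapped into both clips, the tray is lowered shut with both jars upright, and the job was handed in at about 31.5 s; `job_done()` returned no verdict.

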